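Open the orange air-filter cover on the laser bench

TASK

Open the air-filter box that has the orange cover: press its red snap tab fully in, then push the released orange cover along its rails, away from its back stop, until the filter opening is completely uncovered, and leave the cover lying flat on the box. Only press and push, do not lift the cover, and leave the blue-covered box and everything else on the bench alone.

Things in the scene. Friction and masses are not known exactly. Their poses are not given: they have to be found in the camera images.
- orange_box: the box to open: white filter box bolted to the table, level, its x within 0.5 rad of straight ahead, 250 (x) x 130 (y) x 55 mm high; flat top at z = 55. Origin on its underside: the box runs x = -115 to +135 mm. Brass fitting on its +x end. Two rails along x at y = +-50, 16 mm high, 86 mm clear between their lips, guide the cover to +x. Back stop 6 mm high at x = -109 to -103. The top from x = +35 to +135 is bare, to park the cover. Fixed
- orange_cover: orange plastic cover, 90 (x) x 92 (y) mm, loose, about 0.14 kg, between its box's rails. Origin: centre of its underside; axes as the box's. Its plate, top 11 mm up, runs 5 mm above the box top on two runners; a push lip stands on its rear (-x) edge. Seated, its origin is at x = -55, y = 0, z = 55 mm of the box, with 2 to 4 mm of play
- orange_tab (a joint): orange-covered box: how far its red snap tab is pressed down, m: 0 = 14 mm proud of the box top, blocking the cover; 0.0125 = fully in, 1.5 mm proud. Past 0.0095 the cover passes over it. It yields at about 4 N and stays where it is left (no spring back)
- orange_tab_top (a point): orange-covered box: where to press its red snap tab: on the tab's top face; moves down with it. At x = 20, y = 0 mm of the box, 30 mm ahead (+x) of the seated cover's front edge. The tab is 40 (x) x 36 (y) mm, from x = -6 to +34 mm of the box
- orange_lip (a point): push point of the orange cover: middle of the vertical rear (-x) face of its push lip, 24 mm above the cover's underside and 45 mm behind its origin. The lip is 8 mm thick (x), 70 mm wide (y), its top 34 mm above the underside
- orange_filter (a point): centre of the filter opening in the orange-covered box's top, under the seated cover: white pleats in a black frame, 78 (x) x 70 (y) mm, flat, at x = -55 mm of the box
- blue_box: the same kind of box, with the blue cover; leave it alone
- blue_cover: blue cover, same shape and origin as the orange one; leave it alone
- blue_tab (a joint): blue-covered box: its snap tab, as orange_tab; leave it alone
- lens_cap: round black lens cap, 60 mm across, 11 mm high, lying on the bench; origin centre of its underside; leave it alone
- sample_block: aluminium sample block, 50 x 35 x 25 mm high; origin centre of its underside; leave it alone
- cleaner: white round cleaner bottle with yellow label, 48 mm across, 120 mm high; origin centre of its underside; leave it alone
- screwdriver: screwdriver lying on the bench; leave it alone
- parts_tray: empty grey parts tray, 120 x 90 x 30 mm high; origin centre of its underside; leave it alone
There are look-alikes about, which are no part of the job. Of the things like the orange_cover, leave any that is green; of the rest the larger one is meant.

How it is judged:
On the way, in this order (a step that is already met when the one before it is completed fails the run):
1. the orange-covered box's snap tab is pressed in while its cover is still on its seat (value of joint orange_tab above 0.0095 m and x of orange_cover in the frame of orange_box below -0.045 m), for 0.1 s.
2. the orange cover is pushed along its rails until the filter opening is uncovered (x of orange_cover in the frame of orange_box above 0.027 m), for 0.1 s.
At the end, for the whole second after the job is handed in: the orange box's tab is in (9.5 mm or more); its cover is at rest, flat on the box top (4 mm, 0.06 rad), its centre 27 to 120 mm ahead of the box origin: filter opening clear; blue cover within 6 mm of its place, blue tab pressed under 6 mm; bystanders within 20 mm of their places (value of joint orange_tab above 0.0095 m and x of orange_cover in the frame of orange_box between 0.027 and 0.12 m and z of orange_cover in the frame of orange_box between 0.051 and 0.059 m and angle between orange_cover's own z axis and vertical below 0.06 rad and linear speed of orange_cover below 0.01 m/s and distance of blue_cover from where it was at the start of the episode below 0.006 m and value of joint blue_tab below 0.006 m and distance of each of lens_cap, sample_block, cleaner, screwdriver, parts_tray from where it was at the start of the episode below 0.02 m); the robot touches nothing.
It fails at once if the orange cover is lifted (10 mm off the box top) or tipped up (0.25 rad) (z of orange_cover in the frame of orange_box above 0.065 m or angle between orange_cover's own z axis and vertical above 0.25 rad).
It fails at once if the orange cover falls off its box (z of orange_cover in the frame of orange_box below 0.04 m).
It fails at once if the blue cover is moved (6 mm) or the blue box's tab is pressed (distance of blue_cover from where it was at the start of the episode above 0.006 m or value of joint blue_tab above 0.006 m).
It fails at once if a bystander on the bench is disturbed (moved 20 mm) (distance of any of lens_cap, sample_block, cleaner, screwdriver, parts_tray from where it was at the start of the episode above 0.02 m).
It also fails if it takes over 45 s, if anything falls off the work surface, if the arm or the gripper's body presses on something with over 40 N, if the wrist force passes 120 N, or if a joint passes its speed limit or range.

ROBOT

A 6-joint arm with a two-finger parallel gripper is mounted at the origin on the work surface. World frame = base frame: x ahead of the robot, y to its left, z up, the work surface at z = 0. Lengths are in m, angles in rad, forces in N, time in s.
With the tool pointing down it reaches from about 0.425 to 0.95 m from the base axis. Payload 14.7 kg.
Tool frame: the origin (TCP) lies on the front face of the gripper's body, between the roots of the fingers; the fingertips stand 73 mm ahead of it and the grasp point (between the pads) lies 54 mm ahead of it; z points along the fingers, y is the line along which they close (so a half turn about z gives the same grasp; the last joint's range is limited). The gripper opens to 85 mm and grips with 20 to 120 N. Pads are 22 mm wide; open, the fingers measure 114 mm over their backs; the gripper's body (76 mm by 85 mm) begins 54 mm behind the grasp point. The pads swing forward as they close: fully open they stand 13 mm farther back than shut.
Start: joints at [1.209, 0.48, 1.596, -0, 1.065, -0.047], TCP at [0.201, 0.618, 0.304] pointing down, gripper open.
Joint ranges: [-2.75, 2.75], [-0.82, 2.05], [0.23, 2.67], [-1.56, 4.7], [0.09, 2.69], [-2.92, 2.92]. Speed limits (rad/s): [1.89, 1.89, 2.39, 3.01, 3.01, 3.01].

INTERFACE

Orientations are given as a rotation vector (axis times angle).
In Python, from workcell import r, snapshot, models gives the robot as it stands.
- The arm moves only by the tool drive_tool, never from a script. Its argument "targets" is a list of rows, each a list of 2 entries, a list of its own where there are three numbers: the shift along the tool's x, y, z in mm, then the turn, a rotation vector about the tool's x, y, z in degrees. A call has 1 to 20 rows; each row shifts and turns the commanded pose from where the row before left it, along the tool's axes as they then stand; what a row does not reach is not made up. A row lasts 1/8 s, in which the tool goes at most 62.5 mm and 10.7 degrees, less where a joint would pass 70% of its speed; a pose out of reach is approached as far as the arm can. A call with a gripper value outside its range is refused whole. "claw" is the finger opening in mm, from 0 to 85.4, set as the call begins (left out, the last holds). The fingers move at their own pace and stop on an object; "grip_force" is the grip in N (left out, the last holds). Time passes only in rows, so rows that do not move let the fingers close. It gives the time, the measured TCP pose, the force, the opening and the grip force at its end, in the units of the state.
- r.get_obs(): the state, without advancing time (a new reading comes with each control period).
- snapshot(name): name is "scene" or "top" or "wrist"; returns a dict with "img" (480x640x3 uint8, red, green, blue), "fov_y" (degrees; the focal length in pixels is half the picture's height over the tangent of half this angle, whatever the lens; pixels are square), "cx", "cy" (the principal point, pixels), "dist" ([k1, k2, p1, p2, k3] as OpenCV has them; the pictures are not rectified), "R" (3x3) and "t" (3): a world point X has camera coordinates R X + t; the wrist camera has in their place "T_tool_cam" (4x4, takes a point from camera to tool coordinates, whose origin is the TCP and whose axes are the flange's). Camera axes: x right, y down, z forward; pixel columns grow to the right and rows downward; lengths in m; the calibration is good to about 2 mm. A picture is of the moment at which its call begins: read the wrist's pose just before it. There is no depth.
- r.sign_off(): hands the job in; it is judged then, once.
Trained networks look in the newest picture that a camera, given by its name, has taken for a name from the list of things; names that differ only in an ending like _2 or _b are one class to them, and where a whole thing is asked for, a point or a joint stands for the part that bears it (a point fixed in the world has none). Each returns a list of dicts, best first, with "conf" (0 to 1); they miss things now and then, are a little off and sometimes report something else, mostly with a low value. They report only what shows in the picture. A call takes as long as a camera call. They do not tell look-alikes from the thing itself.
- models.recognise(camera, thing): "at" ([column, row] in pixels, amid what is visible of it).
- models.spot_point(camera, thing): "at" ([column, row] in pixels: a listed point, or the origin of a listed thing).
The state is a dict: "t": time; "qpos": joint angles; "qvel": joint speeds; "tau": joint torques, N m; "position": TCP position; "tcp_rot": TCP orientation; "ft_force": force on the tool from outside, world axes, zero at the start; "ft_torque": the same for the moment, N m; "gripper_width": finger opening in m; "gripper_force": force on a finger pad.
Only numpy, scipy, OpenCV 4.12 (cv2) and the standard library are available. Lean on these libraries where they do the work, as an engineer would, in place of code of your own. Each camera call takes 0.05 s, during which the arm holds its last target. There are 200 camera calls.

## Working session

There is one attempt and no reset: what is moved stays moved. The work goes in short steps, Python scripts to look and compute and a tool call to move; the robot and the scene stay as the last step left them, time stands still between calls to the robot, and variables do not carry over. Pictures are saved under pics/ and viewed, at most 10 in all, crops included, and the job is handed in when it is done.

Besides the shell and the picture viewer there is one more tool, called after "Call:" as name(argument=value, ...) on one line, values as JSON. drive_tool: Moves the arm, as the interface text tells. Its arguments: {"type":"object","properties":{"targets":{"type":"array","items":{"type":"array"}},"claw":{"type":"number"},"grip_force":{"type":"number"}},"required":["targets"]}

```bash
mkdir -p pics
cat > h.py <<'E'
import numpy as np, cv2
from scipy.spatial.transform import Rotation as Ro
from workcell import r, snapshot, models
def K(s):
    f=240/np.tan(np.radians(s["fov_y"])/2); return np.array([[f,0,s["cx"]],[0,f,s["cy"]],[0,0,1.]])
def snap(n,save=None):
    o=r.get_obs(); s=snapshot(n)
    if "R" not in s:
        T=np.eye(4);T[:3,:3]=Ro.from_rotvec(o["tcp_rot"]).as_matrix();T[:3,3]=o["position"]
        M=np.linalg.inv(T@np.array(s["T_tool_cam"])); s["R"]=M[:3,:3]; s["t"]=M[:3,3]
    if save: cv2.imwrite("pics/"+save,s["img"][:,:,::-1])
    return s
def ray(s,px,z):
    u=cv2.undistortPoints(np.array([[px]],float),K(s),np.array(s["dist"],float))[0,0]
    R=np.array(s["R"]);t=np.array(s["t"]); c=-R.T@t; d=R.T@np.array([u[0],u[1],1]); return c+d*(z-c[2])/d[2]
def proj(s,X):
    return cv2.projectPoints(np.array(X,float).reshape(-1,1,3),cv2.Rodrigues(np.array(s["R"]))[0],np.array(s["t"],float),K(s),np.array(s["dist"],float))[0][:,0]
E
python3 - <<'E'
from h import *
o=r.get_obs(); print(o["t"],o["position"],o["tcp_rot"])
for c in ["top","scene"]:
    s=snap(c,c+".png")
    for n,z in [("orange_tab_top",.069),("orange_lip",.079),("orange_filter",.055),("orange_cover",.055),("orange_box",0),("blue_cover",.055),("cleaner",0)]:
        for d in models.spot_point(c,n)[:3]: print(c,n,round(d["conf"],2),np.round(d["at"]),np.round(ray(s,d["at"],z),3))
E
```

```text
0.0 [0.20112975 0.61775743 0.30326687] [-4.92479117e-01 -3.10247000e+00  1.87663843e-03]
top orange_tab_top 0.68 [200. 188.] [0.615 0.239 0.069]
top orange_lip 0.98 [175. 272.] [0.413 0.285 0.079]
top orange_lip 0.97 [147. 339.] [0.26  0.338 0.079]
top orange_lip 0.63 [187. 236.] [0.497 0.262 0.079]
top orange_cover 0.93 [193. 220.] [0.541 0.255 0.055]
top orange_cover 0.75 [168. 282.] [0.39  0.306 0.055]
top orange_cover 0.72 [161. 332.] [0.275 0.315 0.055]
top orange_box 0.73 [201. 205.] [ 0.593  0.248 -0.   ]
top blue_cover 0.66 [416. 211.] [ 0.572 -0.278  0.055]
top cleaner 0.61 [116. 191.] [0.625 0.463 0.   ]
scene orange_tab_top 0.77 [323. 337.] [0.612 0.23  0.069]
scene orange_lip 0.84 [498. 321.] [0.31  0.377 0.079]
scene orange_lip 0.76 [384. 319.] [0.493 0.259 0.079]
scene orange_lip 0.68 [419. 340.] [0.47  0.334 0.079]
scene orange_cover 0.98 [432. 345.] [0.44  0.341 0.055]
scene orange_cover 0.85 [480. 330.] [0.336 0.364 0.055]
scene orange_cover 0.79 [358. 333.] [0.542 0.246 0.055]
scene orange_box 0.65 [328. 362.] [0.605 0.24  0.   ]
scene orange_box 0.4 [231. 200.] [ 0.539 -0.357  0.   ]
scene blue_cover 0.91 [232. 204.] [ 0.572 -0.263  0.055]
scene cleaner 0.57 [392. 467.] [0.628 0.468 0.   ]
```

View pics/top.png

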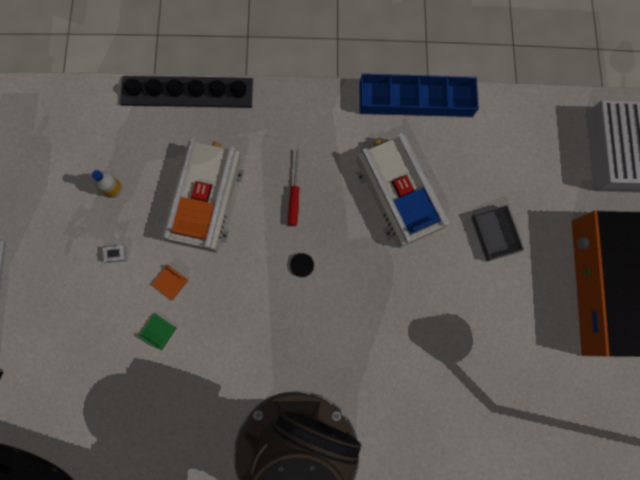

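View pics/scene.png

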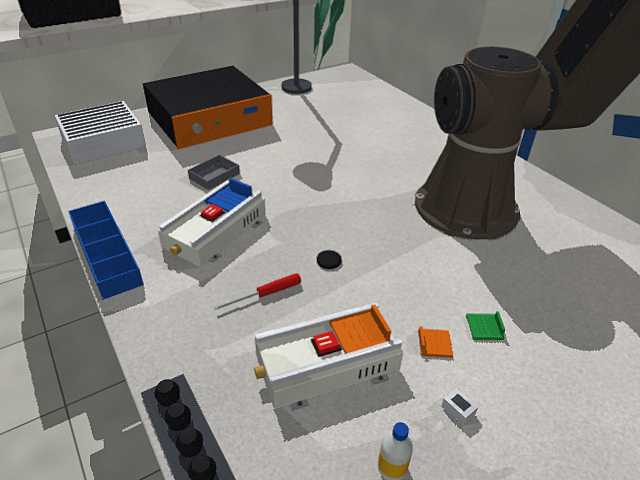

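The top view shows the orange box, its cover at (193,220) and tab at (202,188). The small orange plate at (170,282) and the green one at (158,331) are decoys lying on the bench. The box yaw is about -0.21 rad. I'll move above it.

Call:
drive_tool(targets=[[[-34,-17,0],[0,0,0]],[[-34,-17,0],[0,0,0]],[[-34,-17,0],[0,0,0]],[[-34,-17,0],[0,0,0]],[[-34,-17,0],[0,0,0]],[[-34,-17,0],[0,0,0]],[[-34,-17,0],[0,0,0]],[[-34,-17,0],[0,0,0]],[[-34,-17,0],[0,0,0]],[[-34,-17,0],[0,0,0]],[[-34,-17,0],[0,0,0]],[[-34,-17,0],[0,0,0]],[[-34,-17,0],[0,0,0]],[[-34,-17,0],[0,0,0]],[[0,0,0],[0,0,-6]],[[0,0,0],[0,0,0]],[[0,0,0],[0,0,0]]], claw=0)

```text
t: 2.92
position: [0.5799, 0.2446, 0.3039]
tcp_rot: [-0.332, -3.124, -0.0]
ft_force: [-0.2, -0.1, 0.3]
gripper_width: -0.0002
gripper_force: 0.0
```

Run:
```python
from h import *
o=r.get_obs(); print(o["t"],o["position"],o["tcp_rot"],o["gripper_width"])
s=snap("wrist","w1.png")
for n,z in [("orange_tab_top",.069),("orange_lip",.079),("orange_filter",.055),("orange_cover",.055),("orange_box",0)]:
    for d in models.spot_point("wrist",n)[:3]: print(n,round(d["conf"],2),np.round(d["at"]),np.round(ray(s,d["at"],z),3))
```

```text
2.925 [0.57990095 0.24464037 0.30390357] [-3.32278880e-01 -3.12392975e+00 -3.00012857e-05] -0.0002259737303845494
orange_tab_top 0.55 [318. 260.] [0.62  0.237 0.069]
orange_lip 0.89 [319.  95.] [0.501 0.263 0.079]
orange_cover 0.86 [314. 158.] [0.545 0.251 0.055]
orange_box 0.65 [101. 300.] [0.643 0.012 0.   ]
orange_box 0.63 [319. 210.] [0.599 0.243 0.   ]
```

View pics/w1.png

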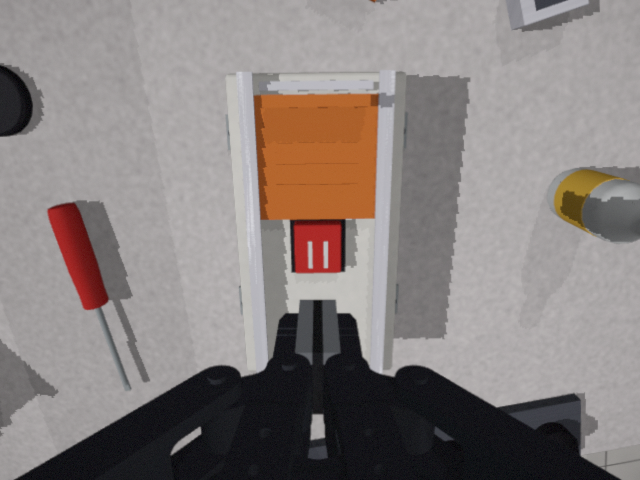

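The close view shows the cover at (318,158), the tab at (318,247), and the tool axis lined up with the box. The estimates agree: tab at (0.617,0.237), lip at (0.499,0.261). I'll go over the tab and press.

Call:
drive_tool(targets=[[[-19,0,15],[0,0,0]],[[-19,0,15],[0,0,0]],[[0,0,35],[0,0,0]],[[0,0,35],[0,0,0]],[[0,0,35],[0,0,0]],[[0,0,20],[0,0,0]],[[0,0,4],[0,0,0]],[[0,0,3],[0,0,0]],[[0,0,3],[0,0,0]],[[0,0,3],[0,0,0]],[[0,0,2],[0,0,0]],[[0,0,2],[0,0,0]],[[0,0,0],[0,0,0]]])

```text
t: 4.85
position: [0.6175, 0.2365, 0.1319]
tcp_rot: [0.329, 3.124, 0.0]
ft_force: [2.7, 1.0, 3.6]
gripper_width: 0.0
gripper_force: 1.7
```

Call:
drive_tool(targets=[[[0,0,1],[0,0,0]],[[0,0,1],[0,0,0]],[[0,0,0.5],[0,0,0]],[[0,0,0],[0,0,0]]])

```text
t: 5.35
position: [0.6172, 0.2364, 0.1293]
tcp_rot: [-0.329, -3.124, 0.0]
ft_force: [2.1, -0.1, 2.8]
gripper_width: -0.0001
gripper_force: 1.5
```

Call:
drive_tool(targets=[[[0,0,0.7],[0,0,0]],[[0,0,0.7],[0,0,0]],[[0,0,0],[0,0,0]]])

```text
t: 5.72
position: [0.6172, 0.2365, 0.129]
tcp_rot: [0.329, 3.124, 0.0]
ft_force: [-2.5, -1.2, 19.8]
gripper_width: 0.0002
gripper_force: 9.8
```

The force rose to 20 N at tip height 56 mm, so the tab is fully in. I'll lift and look.

Call:
drive_tool(targets=[[[0,0,-20],[0,0,0]],[[0,0,-40],[0,0,0]],[[0,0,-40],[0,0,0]],[[0,0,0],[0,0,0]]])

```text
t: 6.22
position: [0.6184, 0.2368, 0.2317]
tcp_rot: [0.329, 3.12, 0.003]
ft_force: [0.3, 0.8, 0.1]
gripper_width: -0.0003
gripper_force: 0.0
```

Run:
```python
from h import *
o=r.get_obs(); print(o["t"],o["position"])
s=snap("wrist","w2.png")
for n,z in [("orange_tab_top",.0565),("orange_lip",.079),("orange_cover",.055)]:
    for d in models.spot_point("wrist",n)[:2]: print(n,round(d["conf"],2),np.round(d["at"]),np.round(ray(s,d["at"],z),3))
```

```text
6.225 [0.61841767 0.23683738 0.23168881]
orange_tab_top 0.98 [317. 233.] [0.618 0.237 0.056]
orange_lip 0.9 [318.   5.] [0.5   0.263 0.079]
orange_cover 0.7 [316. 102.] [0.544 0.253 0.055]
```

View pics/w2.png

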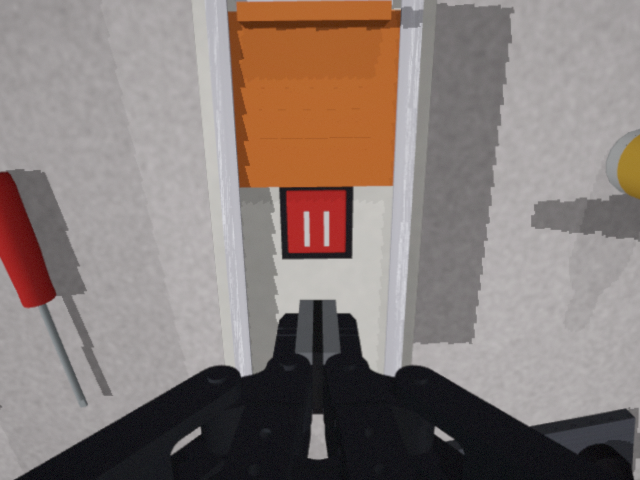

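The tab is now flush at (317,225), the cover is still seated, and the lip is at (0.500,0.263). Next I'll move behind the lip and lower.

Call:
drive_tool(targets=[[[36,0,0],[0,0,0]],[[37,0,0],[0,0,0]],[[37,0,0],[0,0,0]],[[36,0,0],[0,0,0]],[[0,0,0],[0,0,0]],[[0,0,25],[0,0,0]],[[0,0,25],[0,0,0]],[[0,0,20],[0,0,0]],[[0,0,14],[0,0,0]],[[0,0,0],[0,0,0]],[[0,0,0],[0,0,0]]])

```text
t: 7.8
position: [0.4749, 0.267, 0.1444]
tcp_rot: [0.33, 3.124, 0.0]
ft_force: [0.2, 0.3, -0.1]
gripper_width: -0.0004
gripper_force: 0.0
```

Run:
```python
from h import *
s=snap("scene"); cv2.imwrite("pics/s2.png",cv2.resize(s["img"][220:430,220:500,::-1],None,fx=2.8,fy=2.8,interpolation=cv2.INTER_CUBIC))
```

```text
(no output)
```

View pics/s2.png

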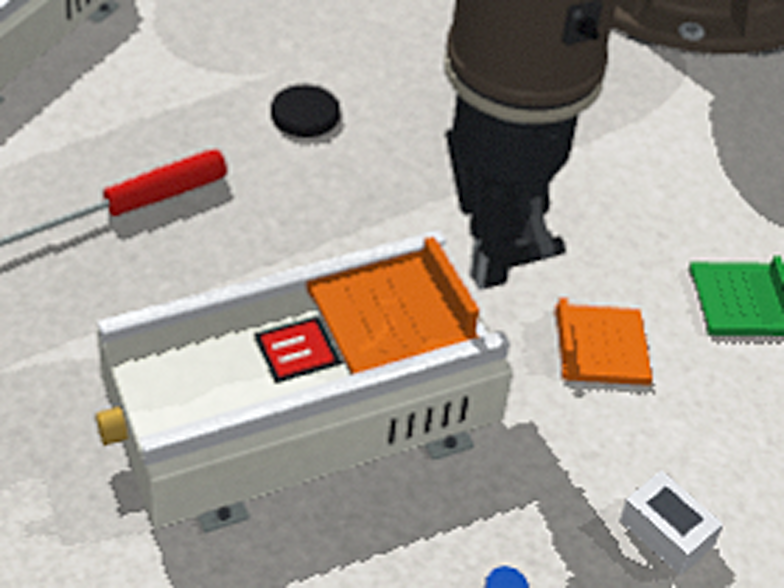

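The fingers are just behind the lip, about 14 mm clear, between the rails. The tab is in and the cover is on its seat. I'll push.

Call:
drive_tool(targets=[[[-6,0,0],[0,0,0]],[[-4,0,0],[0,0,0]],[[-4,0,0],[0,0,0]],[[-4,0,0],[0,0,0]],[[-6,0,0],[0,0,0]],[[-6,0,0],[0,0,0]],[[-6,0,0],[0,0,0]],[[-6,0,0],[0,0,0]],[[0,0,0],[0,0,0]]])

```text
t: 8.98
position: [0.5163, 0.2581, 0.144]
tcp_rot: [0.33, 3.124, 0.0]
ft_force: [0.4, 0.3, 0.4]
gripper_width: -0.0002
gripper_force: 0.0
```

Call:
drive_tool(targets=[[[-6,0,0],[0,0,0]],[[-6,0,0],[0,0,0]],[[-6,0,0],[0,0,0]],[[-6,0,0],[0,0,0]],[[-6,0,0],[0,0,0]],[[-6,0,0],[0,0,0]],[[-6,0,0],[0,0,0]],[[-6,0,0],[0,0,0]],[[-6,0,0],[0,0,0]],[[-6,0,0],[0,0,0]],[[-6,0,0],[0,0,0]],[[-4,0,0],[0,0,0]],[[-3,0,0],[0,0,0]],[[0,0,0],[0,0,0]],[[0,0,0],[0,0,0]]])

```text
t: 10.85
position: [0.587, 0.2429, 0.144]
tcp_rot: [0.329, 3.124, 0.0]
ft_force: [-0.4, 0.1, 0.0]
gripper_width: -0.0002
gripper_force: 0.0
```

Run:
```python
from h import *
s=snap("scene"); cv2.imwrite("pics/s3.png",cv2.resize(s["img"][220:430,220:500,::-1],None,fx=2.8,fy=2.8,interpolation=cv2.INTER_CUBIC))
f=np.array([.978,-.21]); O=np.array([.6175,.2367])-.02*f
for c in ["scene","top"]:
  s=snap(c)
  for n,z in [("orange_lip",.079),("orange_filter",.055),("orange_cover",.055)]:
    for d in models.spot_point(c,n)[:3]:
        X=ray(s,d["at"],z); print(c,n,round(d["conf"],2),np.round(d["at"]),np.round(X,3),"boxx",round((X[:2]-O)@f,3))
```

```text
scene orange_lip 0.85 [331. 333.] [0.599 0.237 0.079] boxx 0.002
scene orange_lip 0.73 [421. 338.] [0.463 0.331 0.079] boxx -0.151
scene orange_lip 0.59 [500. 324.] [0.311 0.383 0.079] boxx -0.311
scene orange_filter 0.59 [359. 336.] [0.545 0.253 0.055] boxx -0.055
scene orange_filter 0.58 [330. 333.] [0.588 0.22  0.055] boxx -0.005
scene orange_cover 0.88 [483. 332.] [0.335 0.37  0.055] boxx -0.284
scene orange_cover 0.83 [306. 346.] [0.643 0.221 0.055] boxx 0.048
scene orange_cover 0.76 [429. 347.] [0.448 0.343 0.055] boxx -0.169
top orange_lip 0.61 [145. 343.] [0.251 0.342 0.079] boxx -0.36
top orange_cover 0.7 [204. 180.] [0.641 0.235 0.055] boxx 0.043
top orange_cover 0.65 [495. 230.] [ 0.529 -0.472  0.055] boxx 0.083
top orange_cover 0.61 [160. 333.] [0.273 0.316 0.055] boxx -0.334
```

View pics/s3.png

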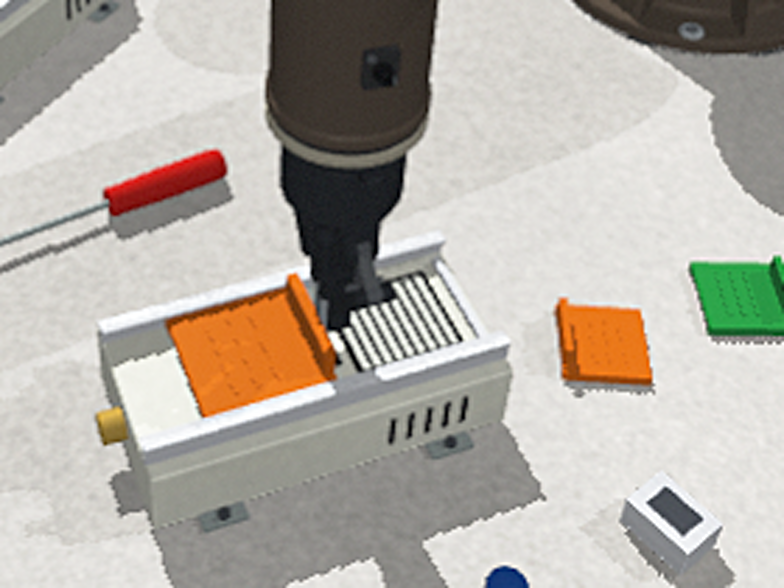

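The cover lies flat at about x = +45 mm, and the filter opening is fully clear. I'll back off and lift away.

Call:
drive_tool(targets=[[[10,0,0],[0,0,0]],[[15,0,0],[0,0,0]],[[0,0,-30],[0,0,0]],[[0,0,-40],[0,0,0]],[[0,0,-40],[0,0,0]],[[0,0,-40],[0,0,0]],[[0,0,0],[0,0,0]],[[0,0,0],[0,0,0]]])

```text
t: 12.3
position: [0.5616, 0.2482, 0.2935]
tcp_rot: [-0.329, -3.124, 0.001]
ft_force: [0.3, -0.2, -0.3]
gripper_width: -0.0001
gripper_force: 0.0
```

Run:
```python
from h import *
f=np.array([.978,-.21]); O=np.array([.6175,.2367])-.02*f
s=snap("scene"); cv2.imwrite("pics/s4.png",s["img"][:,:,::-1])
for n,z in [("orange_lip",.079),("orange_filter",.055),("orange_cover",.055)]:
    for d in models.spot_point("scene",n)[:3]:
        X=ray(s,d["at"],z); print(n,round(d["conf"],2),"boxx",round((X[:2]-O)@f,3))
```

```text
orange_lip 0.93 boxx 0.006
orange_lip 0.76 boxx -0.145
orange_lip 0.64 boxx -0.312
orange_filter 0.74 boxx -0.052
orange_cover 0.91 boxx -0.282
orange_cover 0.61 boxx 0.019
orange_cover 0.59 boxx 0.046
```

View pics/s4.png

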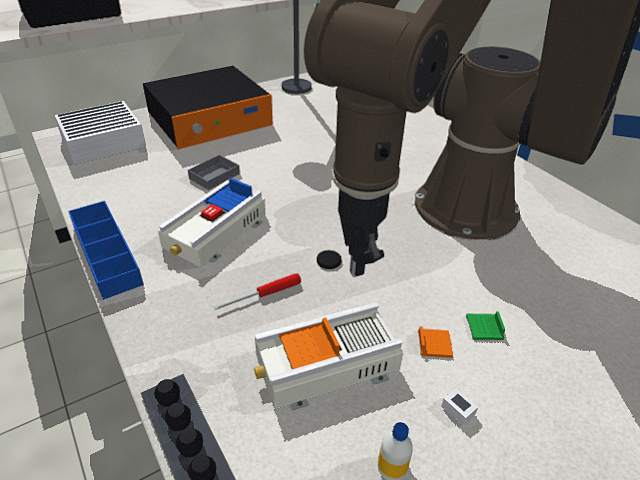

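The cover lies flat at (310,345), the filter at (362,333) is clear, nothing else has moved, and the arm is touching nothing.

```bash
python3 -c "
from workcell import r
print(r.sign_off())"
```

```text
the job is handed in; nothing more can be done
None
```

The orange box is open and the job is handed in: the tab is pressed fully in, the cover lies flat about 45 mm ahead of the box origin with the filter opening clear, and the final picture shows nothing else moved (the sign-off gave no verdict).

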